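Refit the volume knob of the games hall's record deck and hold it home

ROBOT

A 7-joint arm with a two-finger parallel gripper is mounted at the origin on the work surface. World frame = base frame: x ahead of the robot, y to its left, z up, the work surface at z = 0. Lengths are in m, angles in rad, forces in N, time in s.
With the tool pointing down it reaches from about 0.4 to 0.85 m from the base axis. Payload 4.5 kg.
Tool frame: the origin (TCP) lies at the very end of the fingers, on their centre line; the grasp point (between the pads) lies 19 mm behind it (r.grip_point_offset is the distance from the TCP to the grasp point, in m); z points along the fingers, y is the line along which they close (so a half turn about z gives the same grasp; the last joint's range is limited). The gripper opens to 88 mm and grips with 3 to 60 N. Pads are 18 mm wide; open, the fingers measure 123 mm over their backs; the gripper's body (75 mm by 187 mm) begins 45 mm behind the grasp point.
Start: joints at [1.224, 0.689, -0.195, 1.565, 0.157, 0.902, -0.215], TCP at [0.232, -0.58, 0.239] pointing down, gripper open.
Joint ranges: [-3.01, 3.01], [-0.46, 2.08], [-1.47, 1.51], [0.13, 2.56], [-1, 4.14], [0.04, 2.09], [-2.66, 2.66]. Speed limits (rad/s): [2.57, 2.57, 3.14, 3.14, 3.14, 3.14, 3.14].

INTERFACE

Orientations are given as a unit quaternion [x, y, z, w].
In Python, from plant import r gives the robot as it stands.
- The arm moves only by the tool carry_out, never from a script. Its argument "rows" is a list of rows, each a list of 3 entries, a list of its own where there are three numbers: the shift along the tool's x, y, z in cm, then the turn, a rotation vector about the tool's x, y, z in degrees, then the closure, from 0 (fully open) to 1 (shut). A call has 1 to 12 rows; each row is the pose to reach, as a shift and turn from the pose commanded when the call began, along the tool's axes at that moment; what a row does not reach only later rows make up. A row lasts 1/10 s, in which the tool goes at most 50 mm and 8.59 degrees, less where a joint would pass 70% of its speed; a pose out of reach is approached as far as the arm can. A call with a gripper value outside its range is refused whole. The fingers move at their own pace and stop on an object; "newtons" is the grip in N (left out, the last holds). Time passes only in rows, so rows that repeat a pose let the fingers close. It gives the time, the measured TCP pose, the force, the opening and the grip force at its end, in the units of the state.
- r.get_state(): the state, without advancing time (a new reading comes with each control period).
- r.snapshot(name): name is "scene" or "top" or "wrist"; returns a dict with "image" (480x640x3 uint8, red, green, blue), "fx", "fy", "cx", "cy" (pixels), "pose" (4x4, takes a point from camera to world coordinates). Camera axes: x right, y up, looking along -z (the intrinsics and any distortion apply to the point x, -y, -z); pixel columns grow to the right and rows downward; lengths in m; the calibration is good to about 2 mm. A picture is of the moment at which its call begins. There is no depth.
- r.finish_job(): hands the job in; it is judged then, once.
The state is a dict: "clock": time; "q": joint angles; "qd": joint speeds; "joint_torque": joint torques, N m; "tool_pos": TCP position; "eef_rot": TCP orientation; "contact_force": force on the tool from outside, world axes, zero at the start; "moment": the same for the moment, N m; "opening": opening from 0.0 (shut) to 1.0 (fully open); "finger_force": force on a finger pad.
Only numpy, scipy, OpenCV 4.12 (cv2) and the standard library are available. Lean on these libraries where they do the work, as an engineer would, in place of code of your own. Each camera call takes 0.05 s, during which the arm holds its last target. There are 200 camera calls.

TASK

The volume knob has come off the record deck. First raise the cue lever next to the tonearm all the way, so that the needle is off the record; then pick up the knob, turn it so that the flat in its bore matches the flat on the bare shaft, and push it fully home on the shaft, leaving the volume set where it is. Finish while still pressing the knob firmly down with the gripper, and do not let go, since I tighten its grub screw then; do not push the tonearm about or disturb the two nearby game figures, the screwdriver or the dish.

Things in the scene. Friction and masses are not known exactly. Their poses are not given: they have to be found in the camera images.
- knob_mid (a point): The loose aluminium volume knob, standing on the table bore down. Point on its axis, half-way up (14 mm); z up, x along the bar to its pointed nose. Skirt 40 mm across, 5 mm high; on it a bar grip 18 mm wide (y), up to 28 mm high, from x = -18 to 18.5 mm, then a nose tapering to x = 26.5 mm, with a dark groove on top; the heel is blunt. About 45 g. An identical tone knob is fitted on the deck.
- knob_bore (a point): The mouth of the knob's D-bore, at the centre of its underside; axes as knob_mid. The bore is 11.1 mm across and 14 mm deep; its flat lies 2.05 mm from the axis on the +x (nose) side.
- knob_nose (a point): A point in the knob's pointed nose, half-way up, 25 mm out from the knob's axis along its x.
- shaft_tip (a point): Centre of the upper end of the bare steel volume shaft, upright at the deck's front right corner (seen from the robot). D-shaped, 10 mm across, one flat 1.5 mm from its axis, end tapered over 3 mm; it stands 13 mm above the round scale plate. z up; x points out through the flat, so the knob's x (nose) goes along this x. It turns about z against 0.05 N m of friction (the volume).
- shaft_mark (a point): A point that turns with the volume shaft, 20 mm out from its axis in the direction of the flat's outward normal, level with the top of the scale plate. It shows the volume setting.
- volume_plate: The fixed round black scale plate under the volume shaft, 60 mm across and 2 mm thick, on the deck's top (70 mm above the table). Origin on the shaft's axis at the plate's underside, z up, x towards the deck's back. The knob is fully home when its skirt sits on the plate's upper face (2 mm above this origin).
- cue_lever (a joint): Angle in rad of the cue lever: 0 with the needle down, 1.05 at its upper stop; raising the lever's tip lifts the tonearm by a linkage. At 0 the lever points to the deck's front and 0.42 rad above level; it stays where it is left (friction 0.03 N m).
- cue_tip (a point): The centre of the black ball, 10 mm across, on the tip of the steel cue lever, 45 mm from the lever's pivot. The lever is a 4.4 mm rod near the deck's right edge, beside the tonearm; with the lever down the ball is 114 mm above the table and 39 mm clear of the deck top.
- cue_pivot (a point): The centre of the cue lever's pivot, 96 mm above the table; axes of the deck: x to its back, y to its left, z up. The lever turns about this y; raised, its tip swings up and towards the back.
- headshell (a point): The tonearm's headshell above the record, on the arm's axis 225 mm from its upright pivot. The raised cue lever lifts it about 7 mm. The tonearm swings easily sideways.
- record_deck: The record deck, 350 mm deep (x), 430 mm wide (y), top at 70 mm, fixed. Origin under its centre, x to its back, y to its left. Platter 300 mm across, centre at x = 0, y = 50 mm, top at 97 mm. Tonearm pivot at x = 120, y = -130 mm, arm 115 mm high, reaching left and forward over the record. Fitted tone knob at x = -143, y = -72 mm, its top at 100 mm.
- spearman: Bystander: a game figure with a spear, 70 mm tall on a 32 mm round base, standing on the table beyond the knob. Origin under its base.
- archer: Bystander: a game figure, 45 mm tall on a 25 mm round base, standing on the front left of the deck's top. Origin under its base.
- driver: Bystander: a screwdriver with a black handle, 150 mm long, lying on the table on the robot's side of the knob. Origin below its middle, x along it to the tip.
- dish: Bystander: a white dish, 72 mm across, 16 mm high, to the right of the knob. Origin under its centre.
There are look-alikes about, which are no part of the job. What is meant by the part that bears knob_mid is not green, and is the smaller of those in its own colour.

How it is judged:
On the way, in this order (a step that is already met when the one before it is completed fails the run):
1. the cue lever is raised, with the knob not yet on the shaft (value of joint cue_lever above 0.8 rad), for 0.2 s.
2. the knob is fully home on the shaft, flat on flat (horizontal distance between knob_mid and shaft_tip below 0.0025 m and z of knob_mid in the frame of volume_plate below 0.018 m and x of knob_nose in the frame of shaft_tip above 0.0225 m), for 0.2 s.
At the end, for the whole second after the job is handed in: Cue lever above 0.8 rad; knob within 2.5 mm of the shaft's axis, upright within 0.1 rad, its nose within about 0.4 rad of the way the shaft's flat faces, skirt within 2 mm of the plate; shaft turned under 0.4 rad; fingers touch the knob (over 2 N) and press it on the plate with over 3 N (all of step 2 and value of joint cue_lever above 0.8 rad and angle between knob_mid's own z axis and vertical below 0.1 rad and contact force between the fingers and knob above 2 N and contact force between knob and volume_plate above 3 N and distance of shaft_mark from where it was at the start of the episode below 0.008 m); the arm keeps its last pose, push and grip.
It fails at once if the tonearm is pushed about (its headshell moves by more than 25 mm) (distance of headshell from where it was at the start of the episode above 0.025 m).
It fails at once if the volume shaft is turned by more than about 0.4 rad (distance of shaft_mark from where it was at the start of the episode above 0.008 m).
It fails at once if a game figure, the screwdriver or the dish is shifted by more than 30 mm or a figure knocked over (distance of any of spearman, archer, driver, dish from where it was at the start of the episode above 0.03 m or angle between any of spearman, archer's own z axis and vertical above 0.6 rad).
It also fails if it takes over 51 s, if anything falls off the work surface, if the arm or the gripper's body presses on something with over 40 N, if the wrist force passes 120 N, or if a joint passes its speed limit or range.

## Working session

There is one attempt and no reset: what is moved stays moved. The work goes in short steps, Python scripts to look and compute and a tool call to move; the robot and the scene stay as the last step left them, time stands still between calls to the robot, and variables do not carry over. Pictures are saved under pics/ and viewed, at most 10 in all, crops included, and the job is handed in when it is done.

Besides the shell and the picture viewer there is one more tool, called after "Request:" in YAML: its name, and indented under it one key for each argument. carry_out: Moves the arm, as the interface text tells. Its arguments: {"type":"object","properties":{"rows":{"type":"array"},"newtons":{"type":"number"}},"required":["rows"]}

```bash
mkdir -p pics; ls; cat > h.py <<'E'
import numpy as np, cv2, pickle
from scipy.spatial.transform import Rotation as R
from plant import r
def snap(n,f):
    s=r.snapshot(n); cv2.imwrite(f'pics/{f}.png',s['image'][:,:,::-1]); pickle.dump({k:(np.array(v) if k in('image','pose') else v) for k,v in s.items()},open(f'pics/{f}.pkl','wb')); return s
def load(f): return pickle.load(open(f'pics/{f}.pkl','rb'))
def ray(s,u,v):
    d=np.array([(u-s['cx'])/s['fx'],-(v-s['cy'])/s['fy'],-1.]); P=np.array(s['pose']); d=P[:3,:3]@d; return P[:3,3],d/np.linalg.norm(d)
def onz(s,u,v,z):
    o,d=ray(s,u,v); return o+d*(z-o[2])/d[2]
def proj(s,p):
    P=np.array(s['pose']); c=P[:3,:3].T@(np.array(p)-P[:3,3]); return s['cx']+s['fx']*c[0]/-c[2], s['cy']-s['fy']*c[1]/-c[2]
def tri(a,ua,b,ub):
    A=np.zeros((3,3));y=np.zeros(3)
    for s,u in((a,ua),(b,ub)):
        o,d=ray(s,*u); M=np.eye(3)-np.outer(d,d); A+=M; y+=M@o
    return np.linalg.solve(A,y)
def st():
    s=r.get_state(); print({k:np.round(s[k],4).tolist() for k in('clock','q','tool_pos','eef_rot','contact_force','opening','finger_force')}); print(np.round(R.from_quat(s['eef_rot']).as_matrix(),3)); return s
E
python3 - <<'E'
from h import *
st()
for n in('scene','top','wrist'):
    s=snap(n,n+'0'); print(n,{k:v for k,v in s.items() if k!='image'})
E
```

```text
pics
{'clock': 0.0, 'q': [1.2238, 0.69, -0.1945, 1.5663, 0.1573, 0.9025, -0.2151], 'tool_pos': [0.232, -0.5797, 0.2379], 'eef_rot': [0.9819, 0.1893, -0.0002, -0.0009], 'contact_force': [0.4591, 0.6398, 0.1635], 'opening': 1.0016, 'finger_force': 0.0}
[[ 0.928  0.372 -0.001]
 [ 0.372 -0.928  0.002]
 [-0.    -0.002 -1.   ]]
scene {'fx': 541.8143712657236, 'fy': 541.8143712657236, 'cx': 311.77650859868027, 'cy': 231.47662691830283, 'pose': array([[-0.84780403, -0.39142878,  0.35778742,  0.85055723],
       [ 0.53030606, -0.62328929,  0.57470509,  0.45782424],
       [-0.00195105,  0.67697413,  0.73600422,  0.83739106],
       [ 0.        ,  0.        ,  0.        ,  1.        ]])}
top {'fx': 473.47691373588134, 'fy': 473.47691373588134, 'cx': 318.2822547208541, 'cy': 236.3474231711917, 'pose': array([[ 0.02092446,  0.99013556, -0.13854149,  0.36759223],
       [-0.99977801,  0.02038043, -0.00534447, -0.14037159],
       [-0.00246822,  0.13862256,  0.99034221,  1.10607398],
       [ 0.        ,  0.        ,  0.        ,  1.        ]])}
wrist {'fx': 411.41335299011615, 'fy': 411.41335299011615, 'cx': 320.2513964929664, 'cy': 236.26729238559216, 'pose': array([[ 0.37129793,  0.88614922,  0.27726776,  0.30259552],
       [-0.92851192,  0.35495388,  0.10896491, -0.55084849],
       [-0.0018581 , -0.29790486,  0.95459376,  0.38356832],
       [ 0.        ,  0.        ,  0.        ,  1.        ]])}
```

View pics/top0.png

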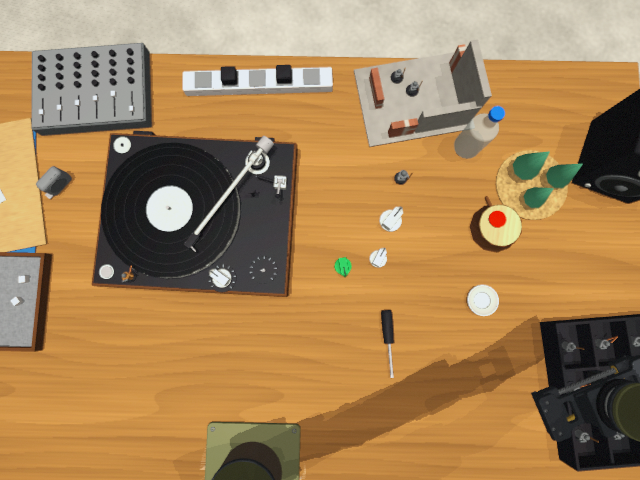

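View pics/scene0.png

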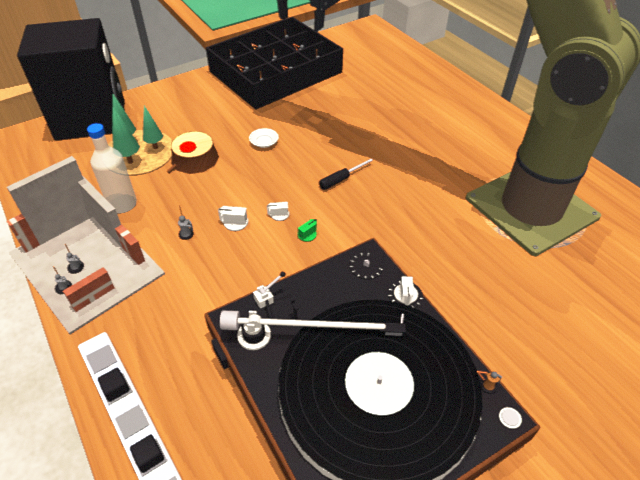

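Candidates for the loose knob in the top view are a green one at (343,267), a large aluminium one at (391,219) and a small aluminium one at (378,259). The small one fits, since it is not green and is the smaller of its colour. The shaft is at about (263,267) in the top view, and the lever ball is at about (283,274) in the scene view. Next is one enlarged crop to confirm.

```bash
python3 - <<'E'
from h import *
t=load('top0')['image'];s=load('scene0')['image']
def c(im,u,v,w,h,k): return cv2.resize(im[v:v+h,u:u+w],(w*k,h*k),interpolation=cv2.INTER_CUBIC)
A=np.hstack([c(t,330,200,80,60+20,5),c(s,210,190,80,80,5)])   # knobs 400x400
B=np.hstack([c(t,245,245,40,40,5),c(t,250,165,40,40,5),c(s,345,245,40,40,5),c(s,250,265,40,40,5)])
cv2.imwrite('pics/m1.png',np.vstack([A,B])[:,:,::-1])
E
```

```text
(no output)
```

View pics/m1.png

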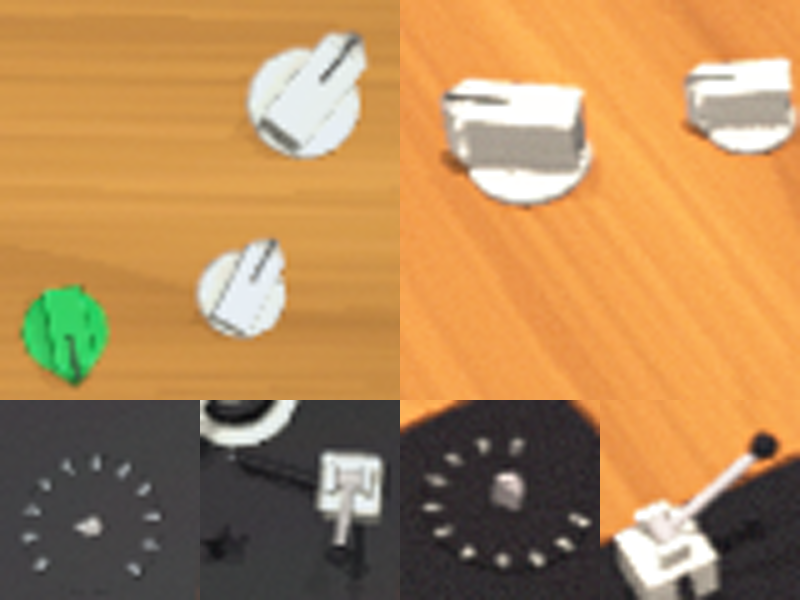

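The crop confirms it: the target is the smaller aluminium knob at top (378,259), with its nose up and to the right. The shaft is inside the tick ring at top (263,269). The lever ball is at top (277.6,195) and scene (282.6,274).

```bash
python3 - <<'E'
from h import *
t=load('top0');s=load('scene0')
ball=tri(t,(277.3,194.6),s,(282.2,273.6)); print('ball',ball,proj(t,ball),proj(s,ball))
# lever base pivot approx: deck corners at z=.07
for uv in((110,135),(297,143),(288,296),(93,286)): print('corner',onz(t,*uv,.07))
T=np.array([(41,165),(134,169),(30,137),(32,111),(45,85),(67,66),(96,62),(124,69),(145,89),(152,117),(151,146)],float)
def fit(s,off):
    P=np.array([onz(s,(x+.5)/5-.5+off[0],(y+.5)/5-.5+off[1],.072)[:2] for x,y in T]); 
    A=np.c_[2*P,np.ones(len(P))]; x=np.linalg.lstsq(A,(P**2).sum(1),rcond=None)[0]; return x[:2],np.sqrt(x[2]+x[:2]@x[:2])
print('plate top',fit(t,(245,245)))
T=np.array([(118,46),(83,45),(54,60),(35,79),(32,107),(42,143),(68,158),(102,167),(137,159),(165,145),(180,121)],float)
print('plate scene',fit(s,(345,245)))
print('shaft tip tri',tri(t,(262.6,269.8),s,(366.4,262)))
# knob
im=t['image'].astype(int); m=((im.min(2)>170)).astype(np.uint8); m[:, :365]=0;m[:240]=0;m[:,395:]=0;m[275:]=0
v,u=np.nonzero(m); print('knob',onz(t,u.mean(),v.mean(),.014),len(u))
a=onz(t,330+250/5,200+280/5,.028);b=onz(t,330+275/5,200+240/5,.028);print('groove',a,b,np.degrees(np.arctan2(*(b-a)[[1,0]])))
print('skirt',onz(t,330+240/5,200+293/5,.005))
for n,uv,z in(('driver h',(387,312),.01),('tip',(392,376),.005),('spear',(402,178),.03),('dish',(483,300),.01),('green',(343,267),.01),('big',(391,220),.01)): print(n,onz(t,*uv,z))
E
```

```text
ball [ 0.59421835 -0.04647381  0.12024921] (np.float64(277.5650079646933), np.float64(194.24712271803176)) (np.float64(282.755233886981), np.float64(273.6753853124165))
corner [0.73607034 0.34496801 0.07      ]
corner [ 0.7256922  -0.08194369  0.07      ]
corner [ 0.38040132 -0.07176972  0.07      ]
corner [0.39314248 0.35397862 0.07      ]
plate top (array([ 0.43679375, -0.01541623]), np.float64(0.027403578343315294))
plate scene (array([ 0.44045399, -0.01688321]), np.float64(0.027966009091107757))
shaft tip tri [ 0.43689292 -0.01681015  0.07957087]
knob [ 0.47330687 -0.2745888   0.014     ] 229
groove [ 0.47597276 -0.27650531  0.028     ] [ 0.49460768 -0.2878987   0.028     ] -31.441628729159568
skirt [ 0.47210038 -0.27476534  0.005     ]
driver h [ 0.34959964 -0.29513686  0.01      ]
tip [ 0.20723377 -0.30722406  0.005     ]
spear [ 0.65963471 -0.32705204  0.03      ]
dish [ 0.38138821 -0.51505924  0.01      ]
green [ 0.45042808 -0.1931967   0.01      ]
big [ 0.56318746 -0.30434907  0.01      ]
```

Request:
carry_out:
  rows:
    - [[53.5,-36.1,3],[0,0,23.5],0.5]
    - [[53.5,-36.1,3],[0,0,23.5],0.5]
    - [[53.5,-36.1,3],[0,0,23.5],0.5]
    - [[53.5,-36.1,3],[0,0,23.5],0.5]
    - [[53.5,-36.1,3],[0,0,23.5],0.5]
    - [[53.5,-36.1,3],[0,0,23.5],0.5]
    - [[53.5,-36.1,3],[0,0,23.5],0.5]
    - [[53.5,-36.1,3],[0,0,23.5],0.5]
    - [[53.5,-36.1,3],[0,0,23.5],0.5]
    - [[53.5,-36.1,3],[0,0,23.5],0.5]
    - [[53.5,-36.1,3],[0,0,23.5],0.5]
    - [[53.5,-36.1,3],[0,0,23.5],0.5]
  newtons: 10

```text
clock: 1.35
tool_pos: [0.5697, -0.0824, 0.2106]
eef_rot: [1.0, -0.015, -0.0, 0.0]
contact_force: [0.6, -0.6, 0.6]
opening: 0.5
finger_force: 0.0
```

```bash
cat >> h.py <<'E'
def rel(p,yaw=None):
    s=r.get_state(); M=R.from_quat(s['eef_rot']).as_matrix(); print('shift cm',np.round(M.T@(np.array(p)-s['tool_pos'])*100,2), 'tool x yaw',round(float(np.degrees(np.arctan2(M[1,0],M[0,0]))),2), 'pos',np.round(s['tool_pos'],4))
E
python3 - <<'E'
from h import *
rel((.594,-.0465,.150)); w=snap('wrist','w1'); print(proj(w,(.594,-.0465,.114)), proj(w,(.635,-.0475,.096)))
E
```

```text
shift cm [ 2.32 -3.66  6.06] tool x yaw -1.67 pos [ 0.5697 -0.0824  0.2106]
(np.float64(259.988710912441), np.float64(199.89712750095134)) (np.float64(260.8181040296413), np.float64(127.89630468903589))
```

View pics/w1.png

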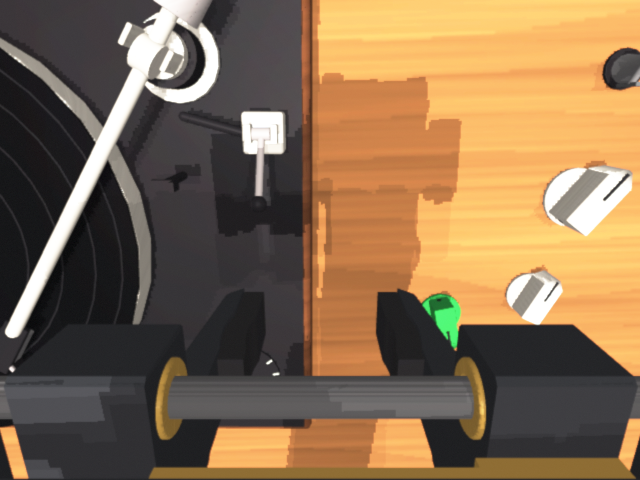

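The wrist view shows the ball at (259,203), the lever base at (262,132), and the target knob at (535,297). The ball is about 2 mm from where I predicted.

Request:
carry_out:
  rows:
    - [[2.1,-3.6,2],[0,0,0],0.5]
    - [[2.1,-3.6,5],[0,0,0],0.5]
    - [[2.1,-3.6,9],[0,0,0],0.5]
    - [[2.1,-3.6,11.5],[0,0,0],0.6]
    - [[2.1,-3.6,11.5],[0,0,0],0.8]
    - [[2.1,-3.6,11.5],[0,0,0],1]
    - [[2.1,-3.6,11.5],[0,0,0],1]
    - [[2.1,-3.6,11.5],[0,0,0],1]
    - [[2.1,-3.6,11.5],[0,0,0],1]
  newtons: 10

```text
clock: 2.3
tool_pos: [0.5922, -0.0466, 0.0974]
eef_rot: [1.0, -0.014, 0.001, -0.001]
contact_force: [0.3, 5.6, 0.9]
opening: 0.084
finger_force: 9.8
```

Request:
carry_out:
  rows:
    - [[0.4,0,-0.7],[0,0,0],1]
    - [[1.0,0,-1.4],[0,0,0],1]
    - [[1.7,0,-1.95],[0,0,0],1]
    - [[2.5,0,-2.35],[0,0,0],1]
    - [[3.1,0,-2.55],[0,0,0],1]
    - [[3.65,0,-2.65],[0,0,0],1]
    - [[3.9,0,-2.65],[0,0,0],1]
    - [[3.9,0,-2.65],[0,0,0],1]
    - [[3.9,0,-2.65],[0,0,0],1]
  newtons: 10

```text
clock: 3.2
tool_pos: [0.6251, -0.0477, 0.1215]
eef_rot: [1.0, -0.014, -0.005, -0.001]
contact_force: [-7.1, 5.7, -1.1]
opening: 0.089
finger_force: 10.1
```

```bash
python3 - <<'E'
from h import *
st(); s=snap('scene','s2'); w=snap('wrist','w2')
a=cv2.resize(s['image'][225:345,210:330],(480,480)); b=cv2.resize(w['image'][0:480,160:480],(320,480))
cv2.imwrite('pics/m2.png',np.hstack([a,b])[:,:,::-1])
E
```

```text
{'clock': 3.2, 'q': [-0.0007, 0.842, 0.0089, 1.6508, -0.0156, 0.6594, -1.581], 'tool_pos': [0.6251, -0.0477, 0.1215], 'eef_rot': [0.9999, -0.014, -0.0052, -0.0014], 'contact_force': [-7.0719, 5.6891, -1.0833], 'opening': 0.0891, 'finger_force': 10.0686}
[[ 1.    -0.028 -0.01 ]
 [-0.028 -1.     0.003]
 [-0.01  -0.003 -1.   ]]
```

View pics/m2.png

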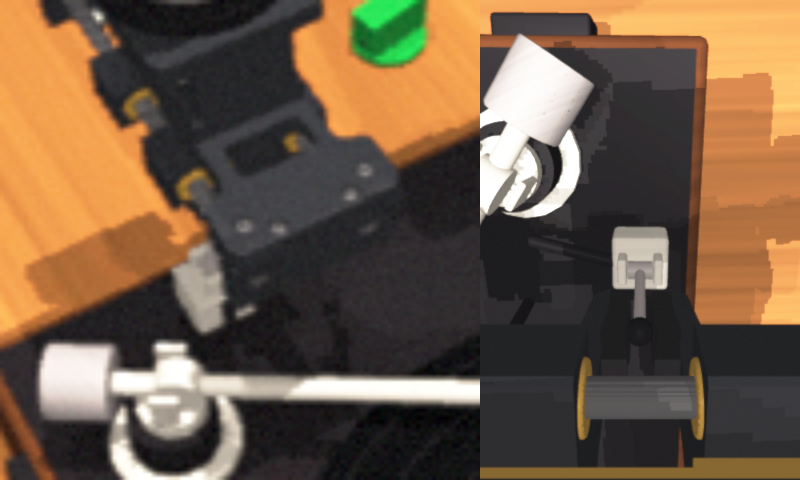

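```bash
python3 - <<'E'
from h import *
w=load('w2')
for a in(.42,.8,1.2,1.35,1.47): print(a,proj(w,np.array([.633,-.0475,.096])+.045*np.array([-np.cos(a),0,np.sin(a)])))
E
```

```text
0.42 (np.float64(322.9956099176025), np.float64(370.9920881271213))
0.8 (np.float64(322.4754850599222), np.float64(371.8767976361853))
1.2 (np.float64(321.4263144789374), np.float64(353.09847397786746))
1.35 (np.float64(320.9209632887098), np.float64(340.48755458091944))
1.47 (np.float64(320.48747066619995), np.float64(328.40550943899046))
```

The ball at wrist (320,331) matches a lever angle of about 1.45 rad above level, so it is at the upper stop. The 7 N reaction agrees. Next I release, rise, and look at the shaft from above.

Request:
carry_out:
  rows:
    - [[-0.5,0,0],[0,0,0],0.8]
    - [[-0.5,0,0],[0,0,0],0.4]
    - [[-0.5,0,0],[0,0,0],0.4]
    - [[-0.5,0,-3],[0,0,0],0.3]
    - [[-0.5,0,-7],[0,0,0],0.3]
    - [[-5,-1,-9],[0,0,0],0.3]
    - [[-10,-2,-9],[0,0,0],0.3]
    - [[-15,-3,-8],[0,0,0],0.3]
    - [[-20,-3.5,-7],[0,0,0],0.3]
    - [[-20,-3.5,-7],[0,0,0],0.3]
    - [[-20,-3.5,-7],[0,0,0],0.3]

```text
clock: 4.4
tool_pos: [0.4305, -0.0098, 0.1928]
eef_rot: [1.0, -0.015, 0.0, 0.0]
contact_force: [1.0, -0.0, 0.9]
opening: 0.701
finger_force: 0.0
```

```bash
python3 - <<'E'
from h import *
st(); w=snap('wrist','w3'); s=snap('scene','s3')
u,v=map(int,proj(w,(.438,-.0165,.085))); print(u,v)
a=cv2.resize(w['image'][max(v-60,0):v+60,u-60:u+60],(480,480),interpolation=cv2.INTER_CUBIC); b=cv2.resize(s['image'][240:320,240:320],(320,480))
print(max(v-60,0),u-60)
cv2.imwrite('pics/m3.png',np.hstack([a,b])[:,:,::-1])
E
```

```text
{'clock': 4.4, 'q': [-0.0948, 0.5313, 0.0149, 2.1842, -0.0168, 0.426, -1.6671], 'tool_pos': [0.4305, -0.0098, 0.1928], 'eef_rot': [0.9999, -0.0149, 0.0001, 0.0003], 'contact_force': [0.9799, -0.041, 0.9227], 'opening': 0.7007, 'finger_force': 0.0}
[[ 1.    -0.03   0.   ]
 [-0.03  -1.    -0.001]
 [ 0.     0.001 -1.   ]]
331 220
160 271
```

View pics/m3.png

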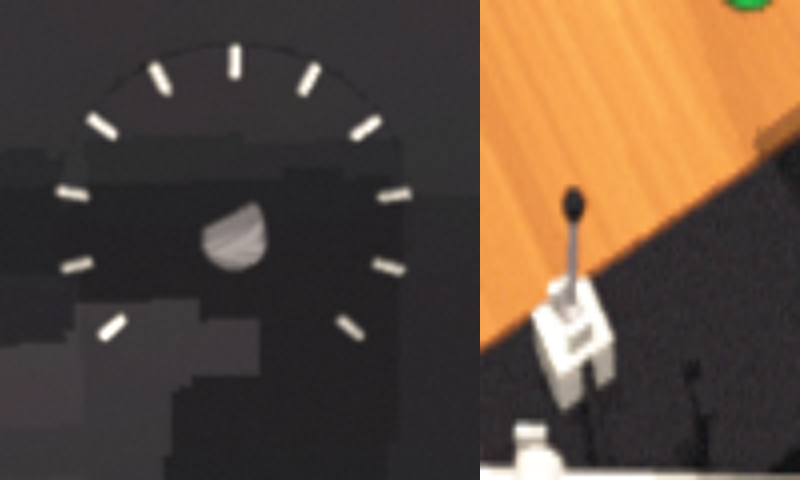

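The lever stands upright in the scene crop, so it is raised. The D shaft is at crop (235,240), with its flat facing up and slightly left. Now I measure it, along with the knob from the same style of view.

```bash
cat > d.py <<'E'
from h import *
w=load('w3'); g=cv2.cvtColor(w['image'],cv2.COLOR_RGB2GRAY)
k=8; x0,y0=271+45,160+46; c=cv2.resize(g[y0:y0+28,x0:x0+28],None,fx=k,fy=k,interpolation=cv2.INTER_CUBIC)
m=(c>90).astype(np.uint8); cs,_=cv2.findContours(m,0,cv2.CHAIN_APPROX_NONE); C=max(cs,key=cv2.contourArea)[:,0].astype(float)
px=(C+.5)/k-.5+[x0,y0]; P=np.array([onz(w,u,v,.085)[:2] for u,v in px])
# robust circle on lower part, line on the longest straight run
import itertools
best=None
rng=np.random.default_rng(0)
for _ in range(2000):
    i,j=rng.integers(len(P),size=2); d=P[j]-P[i]; L=np.linalg.norm(d)
    if L<.005: continue
    n=np.array([-d[1],d[0]])/L; e=np.abs((P-P[i])@n)<.0003
    if best is None or e.sum()>best.sum(): best=e
L=P[best]; mu=L.mean(0); n=np.linalg.svd(L-mu)[2][1]; 
if n@(mu-P.mean(0))<0:n=-n
Q=P[~best]; A=np.c_[2*Q,np.ones(len(Q))]; x=np.linalg.lstsq(A,(Q**2).sum(1),rcond=None)[0]
print('flat yaw',np.degrees(np.arctan2(n[1],n[0])),'circ',x[:2],np.sqrt(x[2]+x[:2]@x[:2]),'flat dist',(mu-x[:2])@n, 'len',np.ptp(L@[-n[1],n[0]]))
T=np.array([(235,61),(160,79),(309,79),(102,126),(366,128),(72,193),(395,195),(77,265),(389,267),(112,327),(350,327)],float)
P=np.array([onz(w,(a+.5)/4-.5+271,(b+.5)/4-.5+160,.072)[:2] for a,b in T]); A=np.c_[2*P,np.ones(len(P))]; x=np.linalg.lstsq(A,(P**2).sum(1),rcond=None)[0]; print('plate',x[:2],np.sqrt(x[2]+x[:2]@x[:2]))
m0=(P[0]-x[:2]);print('deck yaw',np.degrees(np.arctan2(m0[1],m0[0])))
# knob approach
rel((.46,-.262,.19))
E
python3 d.py
```

```text
flat yaw 26.80943295923028 circ [ 0.43900372 -0.01532414] 0.005201377852272384 flat dist 0.003246014278855853 len 0.009056123323021054
plate [ 0.43765147 -0.01530846] 0.027211972205912715
deck yaw -2.0675442770562587
shift cm [ 3.35 25.15  0.32] tool x yaw -1.73 pos [ 0.4341 -0.0096  0.1931]
```

Request:
carry_out:
  rows:
    - [[4.7,26.4,0],[0,0,29.5],0.3]
    - [[4.7,26.4,0],[0,0,29.5],0.3]
    - [[4.7,26.4,0],[0,0,29.5],0.3]
    - [[4.7,26.4,0],[0,0,29.5],0.3]
    - [[4.7,26.4,0],[0,0,29.5],0.3]
    - [[4.7,26.4,0],[0,0,29.5],0.3]
    - [[4.7,26.4,0],[0,0,29.5],0.3]
    - [[4.7,26.4,0],[0,0,29.5],0.3]
    - [[4.7,26.4,0],[0,0,29.5],0.3]

```text
clock: 5.4
tool_pos: [0.4711, -0.2728, 0.1923]
eef_rot: [0.964, -0.268, 0.0, -0.001]
contact_force: [0.8, -0.0, -0.1]
opening: 0.7
finger_force: 0.0
```

```bash
python3 - <<'E'
from h import *
st(); w=snap('wrist','w4')
p=proj(w,(.473,-.275,.014)); print(p); u,v=map(int,p)
cv2.imwrite('pics/m4.png',cv2.resize(w['image'][v-60:v+60,u-80:u+80],(800,600),interpolation=cv2.INTER_CUBIC)[:,:,::-1]); print(u-80,v-60)
E
```

```text
{'clock': 5.4, 'q': [0.3795, 0.6496, 0.1013, 1.868, -0.106, 0.6293, -1.5664], 'tool_pos': [0.4711, -0.2728, 0.1923], 'eef_rot': [0.9635, -0.2675, 0.0, -0.0006], 'contact_force': [0.8099, -0.0453, -0.0767], 'opening': 0.6997, 'finger_force': 0.0}
[[ 0.857 -0.516  0.   ]
 [-0.516 -0.857  0.001]
 [-0.    -0.001 -1.   ]]
(np.float64(321.4294916148309), np.float64(203.0477768222113))
241 143
```

View pics/m4.png

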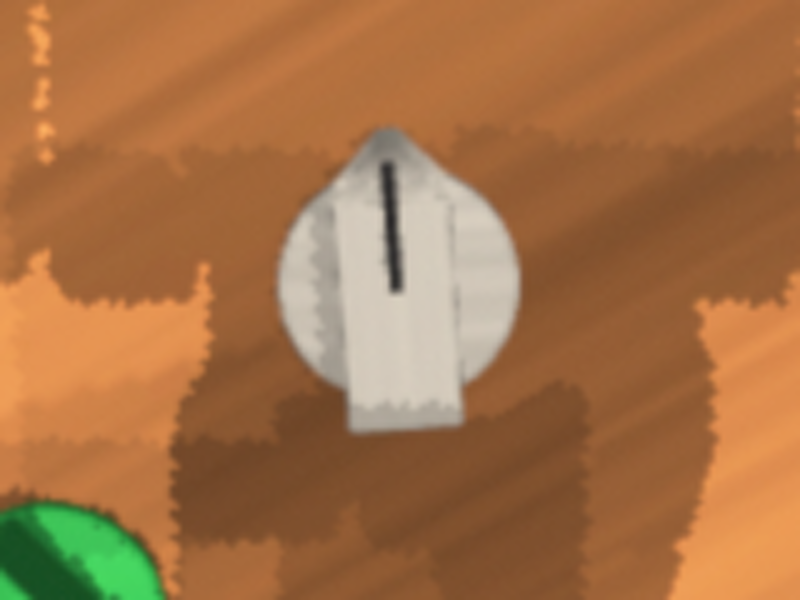

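The target knob is seen from above, with the skirt centred at about crop (399,285) and the groove running from (396,292) to (387,162). The nose is turned about 4° left of the tool's x.

```bash
python3 - <<'E'
from h import *
w=load('w4'); f=lambda a,b,z: onz(w,(a+.5)/5-.5+241,(b+.5)/5-.5+143,z)
print('skirt',f(399,284,.005),'r',np.linalg.norm(f(278,284,.005)-f(520,284,.005))/2)
a,b=f(396,292,.028),f(387,162,.028); print('groove yaw',np.degrees(np.arctan2(b[1]-a[1],b[0]-a[0])))
l,h_=f(333,205,.028),f(448,205,.028); l2,h2=f(347,405,.028),f(460,402,.028)
print('widths',np.linalg.norm(l-h_),np.linalg.norm(l2-h2)); d=(l+h_)/2-(l2+h2)/2; print('bar yaw',np.degrees(np.arctan2(d[1],d[0])),'mid',(l+h_+l2+h2)/4, 'heel',(l2+h2)/2)
rel((.473,-.275,.05))
E
```

```text
skirt [ 0.4743215  -0.27482435  0.005     ] r 0.019954915580388866
groove yaw -27.197783561579094
widths 0.017451606647822485 0.017665965919093186
bar yaw -27.408901464556127 mid [ 0.47581599 -0.27539243  0.028     ] heel [ 0.46191718 -0.26818522  0.028     ]
shift cm [ 0.3   0.11 14.24] tool x yaw -31.01 pos [ 0.471  -0.2726  0.1924]
```

Request:
carry_out:
  rows:
    - [[0.4,0,4],[0,0,-3.7],0.55]
    - [[0.4,0,8],[0,0,-3.7],0.55]
    - [[0.4,0,12],[0,0,-3.7],0.55]
    - [[0.4,0,15.5],[0,0,-3.7],0.55]
    - [[0.4,0,17.5],[0,0,-3.7],0.55]
    - [[0.4,0,18.4],[0,0,-3.7],0.55]
    - [[0.4,0,18.4],[0,0,-3.7],0.55]
    - [[0.4,0,18.4],[0,0,-3.7],0.55]

```text
clock: 6.25
tool_pos: [0.4746, -0.2764, 0.0093]
eef_rot: [0.971, -0.237, 0.001, 0.0]
contact_force: [-0.4, -1.0, 0.3]
opening: 0.447
finger_force: 0.0
```

```bash
python3 - <<'E'
from h import *
st(); rel((.4745,-.275,.007))
E
```

```text
{'clock': 6.25, 'q': [0.4248, 0.9624, 0.0318, 1.9327, -0.1072, 0.2466, -1.5027], 'tool_pos': [0.4746, -0.2764, 0.0093], 'eef_rot': [0.9715, -0.2371, 0.0007, 0.0002], 'contact_force': [-0.3815, -1.0239, 0.2969], 'opening': 0.4473, 'finger_force': 0.0}
[[ 0.888 -0.461  0.001]
 [-0.461 -0.888 -0.001]
 [ 0.002 -0.    -1.   ]]
shift cm [-0.07 -0.12  0.23] tool x yaw -27.43 pos [ 0.4746 -0.2764  0.0093]
```

Request:
carry_out:
  rows:
    - [[-0.1,-0.1,0.15],[0,0,0],0.55]
    - [[-0.1,-0.1,0.15],[0,0,0],0.75]
    - [[-0.1,-0.1,0.15],[0,0,0],1]
    - [[-0.1,-0.1,0.15],[0,0,0],1]
    - [[-0.1,-0.1,0.15],[0,0,0],1]
    - [[-0.1,-0.1,0.15],[0,0,0],1]
    - [[-0.1,-0.1,-1],[0,0,0],1]
    - [[-0.1,-0.1,-4],[0,0,0],1]
    - [[-0.1,-0.1,-8],[0,0,0],1]
    - [[-0.1,-0.1,-12],[0,0,0],1]
    - [[-0.1,-0.1,-16],[0,0,0],1]
    - [[-0.1,-0.1,-16],[0,0,0],1]
  newtons: 30

```text
clock: 7.45
tool_pos: [0.4759, -0.2771, 0.1737]
eef_rot: [0.971, -0.238, 0.005, 0.001]
contact_force: [0.2, -0.5, -0.6]
opening: 0.204
finger_force: 30.0
```

```bash
python3 - <<'E'
from h import *
st(); rel((.425,-.0153,.17))
E
```

```text
{'clock': 7.45, 'q': [0.3941, 0.6803, 0.0816, 1.875, -0.0929, 0.5797, -1.5162], 'tool_pos': [0.4759, -0.2771, 0.1737], 'eef_rot': [0.9713, -0.2378, 0.0049, 0.0013], 'contact_force': [0.2284, -0.5341, -0.5869], 'opening': 0.2038, 'finger_force': 29.9999}
[[ 0.887 -0.462  0.009]
 [-0.462 -0.887 -0.005]
 [ 0.01   0.    -1.   ]]
shift cm [-16.62 -20.87   0.19] tool x yaw -27.52 pos [ 0.4759 -0.2771  0.1737]
```

Request:
carry_out:
  rows:
    - [[-17.3,-19.1,0],[0,0,-52.5],1]
    - [[-17.3,-19.1,0],[0,0,-52.5],1]
    - [[-17.3,-19.1,0],[0,0,-52.5],1]
    - [[-17.3,-19.1,0],[0,0,-52.5],1]
    - [[-17.3,-19.1,0],[0,0,-52.5],1]
    - [[-17.3,-19.1,0],[0,0,-52.5],1]
    - [[-17.3,-19.1,0],[0,0,-52.5],1]
    - [[-17.3,-19.1,0],[0,0,-52.5],1]
    - [[-17.3,-19.1,0],[0,0,-52.5],1]
    - [[-17.3,-19.1,0],[0,0,-52.5],1]
    - [[-17.3,-19.1,0],[0,0,-52.5],1]

```text
clock: 8.55
tool_pos: [0.4081, -0.027, 0.1683]
eef_rot: [0.977, 0.215, 0.0, 0.0]
contact_force: [1.3, -0.5, -0.8]
opening: 0.202
finger_force: 30.0
```

```bash
python3 - <<'E'
from h import *
st(); w=snap('wrist','w5')
p=proj(w,(.4380,-.0153,.085)); print(p); u,v=map(int,p)
a=cv2.resize(w['image'][v-50:v+50,u-50:u+50],(500,500),interpolation=cv2.INTER_CUBIC); print(u-50,v-50)
b=cv2.resize(w['image'][:,220:420],(208,500))
cv2.imwrite('pics/m5.png',np.hstack([a,b])[:,:,::-1])
E
```

```text
{'clock': 8.55, 'q': [0.0096, 0.5637, -0.087, 2.2651, 0.1506, 0.3177, -1.3443], 'tool_pos': [0.4081, -0.027, 0.1683], 'eef_rot': [0.9766, 0.2151, 0.0, 0.0002], 'contact_force': [1.2634, -0.479, -0.8017], 'opening': 0.2018, 'finger_force': 29.9998}
[[ 0.907  0.42   0.   ]
 [ 0.42  -0.907 -0.   ]
 [-0.     0.    -1.   ]]
(np.float64(325.32143629402157), np.float64(190.2377910157644))
275 140
```

View pics/m5.png

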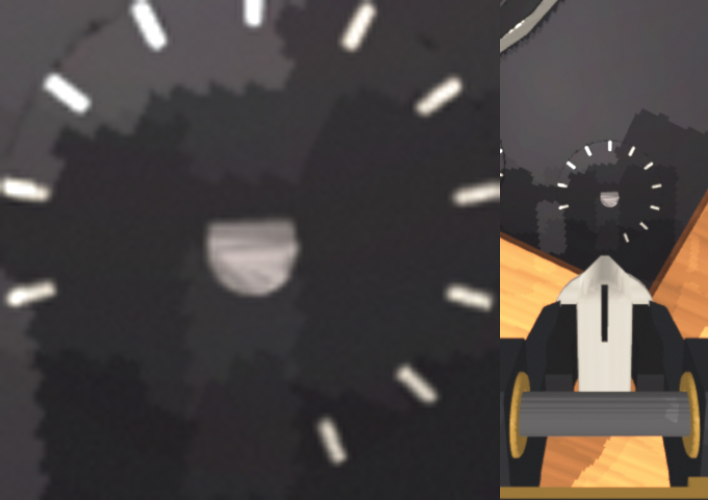

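The flat is horizontal in the picture, from crop (206,220) to (298,220), so the yaw is aligned. The knob is held straight. The shaft axis at z = 82 mm is at about crop (252,251).

```bash
python3 - <<'E'
from h import *
w=load('w5'); f=lambda a,b,z: onz(w,(a+.5)/5-.5+275,(b+.5)/5-.5+140,z)
p=f(252,251,.082); print(p)
q=f(252,220,.072); print('base flat',q,'axis',q[:2]-.0015*np.array([.906,.422]))
T=np.array([(148,25),(358,26),(68,93),(438,96),(25,189),(477,193),(31,293),(469,298),(416,385),(331,441)],float)
P=np.array([f(a,b,.072)[:2] for a,b in T]); A=np.c_[2*P,np.ones(len(P))]; x=np.linalg.lstsq(A,(P**2).sum(1),rcond=None)[0]; print('plate',x[:2],np.sqrt(x[2]+x[:2]@x[:2]))
# nose in hand: groove/nose tip in w5
print('knob nose predicted px at tool+26.5mm', [proj(w,r.get_state()['tool_pos']+np.array([.0265*.907,.0265*.42,z])) for z in(.01,.02)])
g=w['image'][:,220:420]
rel((p[0],p[1],.11))
E
```

```text
[ 0.43764138 -0.01530471  0.082     ]
base flat [ 0.43931236 -0.01464865  0.072     ] axis [ 0.43795336 -0.01528165]
plate [ 0.43757431 -0.01532169] 0.0272017587473393
knob nose predicted px at tool+26.5mm [(np.float64(322.2587648070509), np.float64(256.5397823292825)), (np.float64(322.40674036584636), np.float64(267.07631441708355))]
shift cm [3.16 0.2  5.83] tool x yaw 24.88 pos [ 0.4081 -0.0268  0.1683]
```

```bash
python3 - <<'E'
from h import *
w=load('w5'); g=cv2.cvtColor(w['image'],cv2.COLOR_RGB2GRAY).astype(float)
P=np.array(w['pose']); print('cam x axis',P[:3,0],'pos',P[:3,3])
M=R.from_quat([0.9766,0.2151,0,0.0002]).as_matrix(); t=np.array([.4081,-.027,.1683])
for v in range(275,325,8):
    row=g[v,310:332]; wt=np.clip(150-row,0,None); wt[np.abs(np.arange(22)-wt.argmax())>4]=0
    b=np.nonzero(g[v,285:360]>140)[0]; u=310+(wt*np.arange(22)).sum()/wt.sum()
    print(v,'groove',u,'bar',b.min()+285,b.max()+285,'tool y mm',(M.T@(onz(w,u,v,.1683+.021)-t)*1000)[:2])
for v in range(238,262,2):
    print(v,g[v,312:330].astype(int).tolist()[::3])
E
```

```text
cam x axis [ 4.19729089e-01 -9.07649413e-01  1.86101355e-04] pos [0.47695603 0.00590677 0.31385553]
275 groove 320.1012658227848 bar 285 358 tool y mm [24.18548085 -0.97400749]
283 groove 320.06456692913383 bar 285 359 tool y mm [21.34661842 -0.98762666]
291 groove 320.0928338762215 bar 285 359 tool y mm [18.47180371 -0.97992229]
299 groove 320.1032786885246 bar 294 346 tool y mm [15.56036392 -0.97805432]
307 groove 320.08972267536706 bar 294 346 tool y mm [12.61159579 -0.98420566]
315 groove 319.94405594405595 bar 295 346 tool y mm [ 9.62479642 -1.03499553]
323 groove 320.1113172541744 bar 295 346 tool y mm [ 6.59914348 -0.98021326]
238 [41, 43, 41, 42, 40, 42]
240 [36, 40, 37, 38, 38, 37]
242 [36, 38, 37, 35, 37, 36]
244 [37, 37, 52, 53, 50, 38]
246 [37, 87, 151, 152, 144, 41]
248 [54, 159, 156, 157, 160, 116]
250 [142, 165, 156, 157, 161, 170]
252 [178, 164, 155, 158, 160, 172]
254 [178, 163, 155, 157, 160, 171]
256 [178, 162, 155, 157, 161, 171]
258 [178, 162, 157, 158, 160, 171]
260 [177, 162, 155, 158, 161, 170]
```

Request:
carry_out:
  rows:
    - [[3.2,0.3,2],[0,0,0],1]
    - [[3.2,0.3,5],[0,0,0],1]
    - [[3.2,0.3,7.2],[0,0,0],1]
    - [[3.2,0.3,7.2],[0,0,0],1]
    - [[3.2,0.3,7.2],[0,0,0],1]
    - [[3.2,0.3,7.2],[0,0,0],1]

```text
clock: 9.2
tool_pos: [0.4387, -0.0154, 0.0973]
eef_rot: [0.976, 0.216, 0.001, 0.0]
contact_force: [-0.1, -0.0, -0.5]
opening: 0.2
finger_force: 30.0
```

```bash
python3 - <<'E'
from h import *
st(); u=np.array([.907,.42]);n=np.array([.42,-.907]); t=np.array([.4081,-.0268])+.032*u+.003*n; print(t); rel((*t,.096))
E
```

```text
{'clock': 9.2, 'q': [-0.0441, 0.7375, -0.0418, 2.2365, 0.169, 0.1689, -1.3764], 'tool_pos': [0.4387, -0.0154, 0.0973], 'eef_rot': [0.9763, 0.2163, 0.0007, 0.0002], 'contact_force': [-0.0884, -0.0489, -0.4815], 'opening': 0.1995, 'finger_force': 30.0}
[[ 0.906  0.422  0.002]
 [ 0.422 -0.906 -0.   ]
 [ 0.001  0.001 -1.   ]]
[ 0.438384 -0.016081]
shift cm [-0.06  0.05  0.13] tool x yaw 24.98 pos [ 0.4387 -0.0154  0.0973]
```

Request:
carry_out:
  rows:
    - [[-0.05,0.05,0.2],[0,0,0],1]
    - [[-0.05,0.05,0.3],[0,0,0],1]
    - [[-0.05,0.05,0.4],[0,0,0],1]
    - [[-0.05,0.05,0.5],[0,0,0],1]
    - [[-0.05,0.05,0.6],[0,0,0],1]
    - [[-0.05,0.05,0.7],[0,0,0],1]
    - [[-0.05,0.05,0.8],[0,0,0],1]
    - [[-0.05,0.05,0.8],[0,0,0],1]

```text
clock: 10.0
tool_pos: [0.4379, -0.0158, 0.0882]
eef_rot: [0.976, 0.217, -0.0, 0.0]
contact_force: [-0.0, -0.0, -0.6]
opening: 0.198
finger_force: 30.0
```

It is already 4 mm past the shaft tip with no force, so it is entering. I continue down.

Request:
carry_out:
  rows:
    - [[0,0,0.15],[0,0,0],1]
    - [[0,0,0.3],[0,0,0],1]
    - [[0,0,0.45],[0,0,0],1]
    - [[0,0,0.6],[0,0,0],1]
    - [[0,0,0.75],[0,0,0],1]
    - [[0,0,0.85],[0,0,0],1]
    - [[0,0,0.95],[0,0,0],1]
    - [[0,0,1.0],[0,0,0],1]
    - [[0,0,1.0],[0,0,0],1]
    - [[0,0,1.0],[0,0,0],1]

```text
clock: 11.0
tool_pos: [0.438, -0.0158, 0.0792]
eef_rot: [0.976, 0.217, 0.0, 0.0]
contact_force: [-0.8, -0.3, 13.1]
opening: 0.204
finger_force: 30.0
```

Request:
carry_out:
  rows:
    - [[0,0,0.1],[0,0,0],1]
    - [[0,0,0.2],[0,0,0],1]
    - [[0,0,0.2],[0,0,0],1]
    - [[0,0,0.2],[0,0,0],1]
    - [[0,0,0.2],[0,0,0],1]
  newtons: 35

```text
clock: 11.5
tool_pos: [0.438, -0.0159, 0.0791]
eef_rot: [0.976, 0.217, 0.001, 0.0]
contact_force: [-4.3, 1.1, 38.9]
opening: 0.203
finger_force: 35.0
```

```bash
python3 - <<'E'
from h import *
st(); s=snap('scene','s6'); w=snap('wrist','w6')
a=cv2.resize(s['image'][225:345,240:440],(800,480)[:2] if 0 else (500,300)); b=cv2.resize(w['image'],(400,300))
c=np.zeros((600,500,3),np.uint8); c[:300]=a; c[300:,:400]=b
cv2.imwrite('pics/m6.png',c[:,:,::-1])
E
```

```text
{'clock': 11.5, 'q': [-0.0523, 0.7782, -0.0276, 2.2481, 0.175, 0.1146, -1.3799], 'tool_pos': [0.438, -0.0159, 0.0791], 'eef_rot': [0.9762, 0.2167, 0.0013, 0.0004], 'contact_force': [-4.285, 1.0552, 38.8762], 'opening': 0.203, 'finger_force': 35.0076}
[[ 0.906  0.423  0.003]
 [ 0.423 -0.906 -0.   ]
 [ 0.002  0.001 -1.   ]]
```

View pics/m6.png

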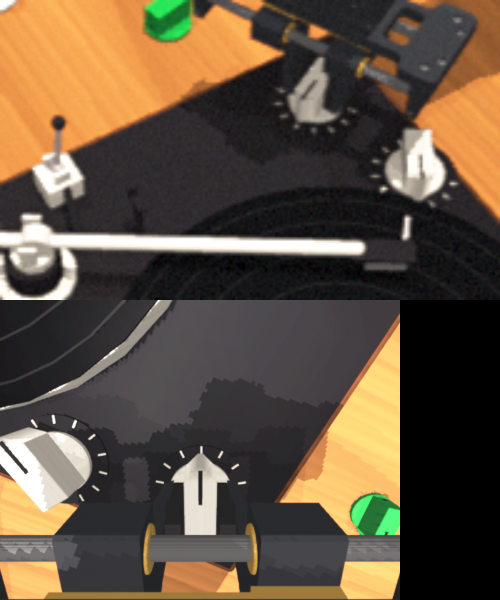

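The knob sits on the plate inside the tick ring, with its nose aligned. The lever is upright and the tonearm is undisturbed. The stop at z = 79 mm is hard and matches home. I ease the push to about 20 N and hand in.

Request:
carry_out:
  rows:
    - [[0,0,-0.05],[0,0,0],1]
    - [[0,0,-0.1],[0,0,0],1]
    - [[0,0,-0.1],[0,0,0],1]
    - [[0,0,-0.1],[0,0,0],1]
    - [[0,0,-0.1],[0,0,0],1]

```text
clock: 12.1
tool_pos: [0.438, -0.0159, 0.0792]
eef_rot: [0.976, 0.217, 0.001, 0.0]
contact_force: [-2.4, 1.2, 25.3]
opening: 0.199
finger_force: 35.0
```

```bash
python3 -c "
from plant import r
print(r.finish_job())"
```

```text
the job is handed in; nothing more can be done
None
```

I handed the job in at about 12 s, with the cue lever raised to its stop, the small aluminium knob home on the shaft flat on flat, and the gripper still pressing it down with about 25 N; the hand-in gave no verdict.

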